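Switch off the slide warmer and hold its hood open

ROBOT

A 7-joint arm with a two-finger parallel gripper is mounted at the origin on the work surface. World frame = base frame: x ahead of the robot, y to its left, z up, the work surface at z = 0. Lengths are in m, angles in rad, forces in N, time in s.
With the tool pointing down it reaches from about 0.425 to 0.925 m from the base axis. Payload 6.8 kg.
Tool frame: the origin (TCP) lies between the finger pads; the fingertips stand r.tips_ahead ahead of it and the grasp point (between the pads) lies 5 mm behind it (r.tips_ahead is the distance from the TCP to the fingertips, in m); z points along the fingers, y is the line along which they close (so a half turn about z gives the same grasp; the last joint's range is limited). The gripper opens to 85 mm and grips with 20 to 120 N. Pads are 22 mm wide; open, the fingers measure 114 mm over their backs; the gripper's body (76 mm by 85 mm) begins 54 mm behind the grasp point. The pads swing forward as they close: fully open they stand 13 mm farther back than shut.
Start: joints at [1.173, 0.477, 0.022, 1.555, -0.011, 1.109, -0.083], TCP at [0.193, -0.647, 0.225] pointing down, gripper open.
Joint ranges: [-2.96, 2.96], [-0.34, 2.1], [-1.41, 1.46], [0.24, 2.44], [-1.37, 4.51], [0.17, 1.92], [-2.96, 2.96]. Speed limits (rad/s): [2.39, 2.39, 3.14, 3.14, 3.14, 3.14, 3.14].

INTERFACE

Orientations are given as a rotation vector (axis times angle).
In Python, from bench import r gives the robot as it stands.
- The arm moves only by the tool move_arm, never from a script. Its argument "rows" is one flat list of numbers, 4 for each row, row after row: the shift along the tool's x, y, z in cm, then the turn about the tool's z in degrees. In form: [tx, ty, tz, twist, tx, ty, tz, twist, ...]. A call has 1 to 10 rows; each row is the pose to reach, as a shift and turn from the pose commanded when the call began, along the tool's axes at that moment; what a row does not reach only later rows make up. A row lasts 1/8 s, in which the tool goes at most 62.5 mm and 10.7 degrees, less where a joint would pass 70% of its speed; a pose out of reach is approached as far as the arm can. A call with a gripper value outside its range is refused whole. "fingers" is the opening, from 0 (shut) to 1 (fully open), set as the call begins (left out, the last holds). The fingers move at their own pace and stop on an object; "newtons" is the grip in N (left out, the last holds). Time passes only in rows, so rows that repeat a pose let the fingers close. It gives the time, the measured TCP pose, the force, the opening and the grip force at its end, in the units of the state.
- r.get_obs(): the state, without advancing time (a new reading comes with each control period).
- r.grab_frame(name): name is "scene" or "top"; returns the picture (420x560x3 uint8, blue, green, red); there is no depth.
- r.camera_params(name): a dict with "fx", "fy", "cx", "cy" (pixels), "world_from_camera" (4x4, takes a point from camera to world coordinates). Camera axes: x right, y down, z forward; pixel columns grow to the right and rows downward; lengths in m; the calibration is good to about 2 mm. A picture is of the moment at which its call begins. camera_params takes no time and is no camera call.
- r.hand_in(): hands the job in; it is judged then, once.
The state is a dict: "clock": time; "joints": joint angles; "qvel": joint speeds; "tau": joint torques, N m; "tcp_pos": TCP position; "orientation": TCP orientation; "contact_force": force on the tool from outside, world axes, zero at the start; "moment": the same for the moment, N m; "grip_width": finger opening in m; "gripper_force": force on a finger pad.
Only numpy, scipy, OpenCV 4.12 (cv2) and the standard library are available. Lean on these libraries where they do the work, as an engineer would, in place of code of your own. Each camera call takes 0.05 s, during which the arm holds its last target. There are 200 camera calls.

TASK

The slides on the warmer are dry and I need both hands to lift them out: first turn the thermostat knob back to OFF until it clicks, and only then lift the hood and hold it open at about 60 degrees for me. The hood has no stay and falls shut, so finish with the gripper still holding it steady there; do not knock the oil bottle, the objective or the slide box.

Things in the scene. Friction and masses are not known exactly. Their poses are not given: they have to be found in the camera images.
- warmer: Slide warmer, fixed: cream case 210 (x) by 430 (y) mm, deck 85 mm above the bench. Origin: centre of its underside; x points from its front (robot side) to its back, y to its left, z up. Left 300 mm: warming plate under the hood. Right 130 mm: control deck with the knob.
- hood: Hood over the warming plate: grey frame with smoked window, 210 mm front to back, 300 mm wide, about 0.5 kg, top 35 mm above the deck. Origin: middle of its hinge line at its far edge, 87 mm above the bench (does not move). The hinge runs along its y; shut, its axes are the warmer's.
- hood_angle (a joint): Opening angle of the hood in rad: 0 shut (the start), grows as its front edge is lifted, 1.047 is 60 degrees, stop at 1.9. Free hinge along the far edge, no spring or stay: it falls shut when let go; holding takes about 3 N upward at the handle.
- hood_handle (a point): Black bow handle on the hood's front, turning with it. The point is the centre of its round bar, 12 mm thick, 120 mm long along its own y (parallel to the hinge), a post at each end. Bar axis 45 mm in front of the hood's front face; shut, it is 103 mm above the bench with clear air below, 255 mm in front of the hinge line and 16 mm above it. x points from bar to hood, z up when shut.
- knob (a joint): Thermostat knob, rad clockwise (from above) from OFF: 0 is OFF, an end stop, pointer at the red dot towards the warmer's back. Starts at 0.95 to 1.45; stop at 2.6. Turn anticlockwise to switch off. Friction 0.012 N m; from 0.85 down a spring click resists with up to 0.1 N m; past 0.45 it snaps on to under 0.1. Let go between 0.85 and 0.45 it springs back.
- knob_grip (a point): Middle of the knob's black grip wing, on its upright axis, 103 mm above the bench. Wing 50 mm long, 12 mm wide, from 8 to 28 mm above the deck, on a 52 mm disc. The point turns with the knob: x along the wing to the white pointer line (the warmer's x at OFF), z up. The axis is 65 mm from the hood's side.
- oil_bottle: Bystander: small amber bottle with black cap, 34 mm across, 68 mm tall, standing on the bench to the right of the warmer. Origin: centre of its underside.
- objective: Bystander: steel microscope objective, 30 mm across, 47 mm tall, standing on the bench in front of the warmer. Origin: centre of its underside.
- slide_box: Bystander: closed blue slide box, 98 by 83 by 36 mm, on the bench to the left of the warmer. Origin: centre of its underside.

How it is judged:
By the outcome, as a careful person would: the job done as asked, in the order asked, and still so for the second after the job is handed in, while the arm keeps its last pose, push and grip.
It also fails if it takes over 58 s, if anything falls off the work surface, if the arm or the gripper's body presses on something with over 40 N, if the wrist force passes 120 N, or if a joint passes its speed limit or range.

## Working session

There is one attempt and no reset: what is moved stays moved. The work goes in short steps, Python scripts to look and compute and a tool call to move; the robot and the scene stay as the last step left them, time stands still between calls to the robot, and variables do not carry over. Pictures are saved under pics/ and viewed, at most 10 in all, crops included, and the job is handed in when it is done.

Besides the shell and the picture viewer there is one more tool, called after "Call:" as name(argument=value, ...), one argument or row to a line, values as JSON. move_arm: Moves the arm, as the interface text tells. Its arguments: {"type":"object","properties":{"rows":{"type":"array"},"fingers":{"type":"number"},"newtons":{"type":"number"}},"required":["rows"]}

```bash
mkdir -p pics; ls; python3 - <<'E'
from bench import r
import cv2,numpy as np
for n in("scene","top"):
    f=r.grab_frame(n);cv2.imwrite(f"pics/{n}0.png",f)
    p=r.camera_params(n);print(n,p["fx"],p["fy"],p["cx"],p["cy"]);print(np.round(p["world_from_camera"],4))
o=r.get_obs();print(o,r.tips_ahead)
E
```

```text
pics
scene 474.86415166303703 474.86415166303703 278.01462558950175 215.60288861320134
[[ 0.6906  0.4936 -0.5287  1.2329]
 [ 0.7232 -0.4833  0.4934 -0.5413]
 [-0.012  -0.723  -0.6907  0.9493]
 [ 0.      0.      0.      1.    ]]
top 474.9427925617352 474.9427925617352 280.3250690295771 206.90475432669533
[[ 4.0000e-04 -9.8720e-01  1.5930e-01  4.0170e-01]
 [-9.9990e-01  2.0000e-03  1.5200e-02  4.3800e-02]
 [-1.5300e-02 -1.5930e-01 -9.8710e-01  1.1338e+00]
 [ 0.0000e+00  0.0000e+00  0.0000e+00  1.0000e+00]]
{'clock': 0.1, 'joints': array([ 1.17291587,  0.47772184,  0.02235242,  1.55631843, -0.0114639 ,
        1.1092988 , -0.08312483]), 'qvel': array([ 9.76357161e-05, -5.78664323e-04,  6.63710500e-04, -1.11283450e-03,
        1.69290656e-03, -2.19810187e-03, -2.39991326e-04]), 'tau': array([ 4.15664646e-03, -5.97764575e+01,  1.61378201e+00, -2.81954867e+01,
        1.28867256e-02,  5.04712109e-03,  2.10571937e-05]), 'tcp_pos': array([ 0.19269938, -0.64636024,  0.22373461]), 'orientation': array([-3.10711831e+00, -4.53372794e-01,  6.04372872e-04]), 'contact_force': array([0.51396957, 0.28845934, 0.21489667]), 'moment': array([ 0.00588306,  0.01554312, -0.03452807]), 'gripper_force': 0.0, 'grip_width': 0.08521506021326923} 0.014
```

View pics/scene0.png

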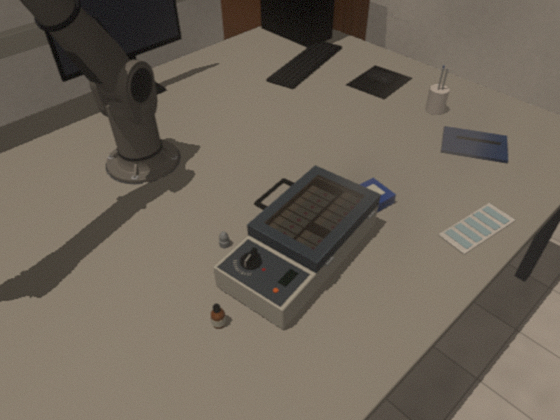

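View pics/top0.png

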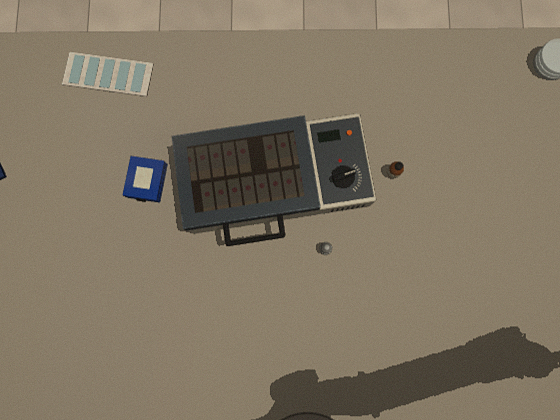

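The top view shows the hood spanning columns 170–320, the handle bar near (226–284, 240), the knob at (344,177), the objective at (325,248), the bottle at (396,170) and the box at (145,180). In the scene view the knob is at (248,262) and the handle at (275,197). Next I enlarge both.

```bash
python3 - <<'E'
import cv2,numpy as np
s=cv2.imread("pics/scene0.png");t=cv2.imread("pics/top0.png")
g=lambda a:np.clip(a.astype(float)*1.8,0,255).astype(np.uint8)
def z(im,x,y,w,h,k):return cv2.resize(g(im[y:y+h,x:x+w]),None,fx=k,fy=k,interpolation=cv2.INTER_CUBIC)
a=z(t,215,150,175,110,4.5);a=cv2.resize(a,(787,495));print(787/175)
cv2.imwrite("pics/tz.png",a)
cv2.imwrite("pics/sz.png",z(s,205,165,130,120,5)[:600])
E
```

```text
4.497142857142857
```

View pics/tz.png

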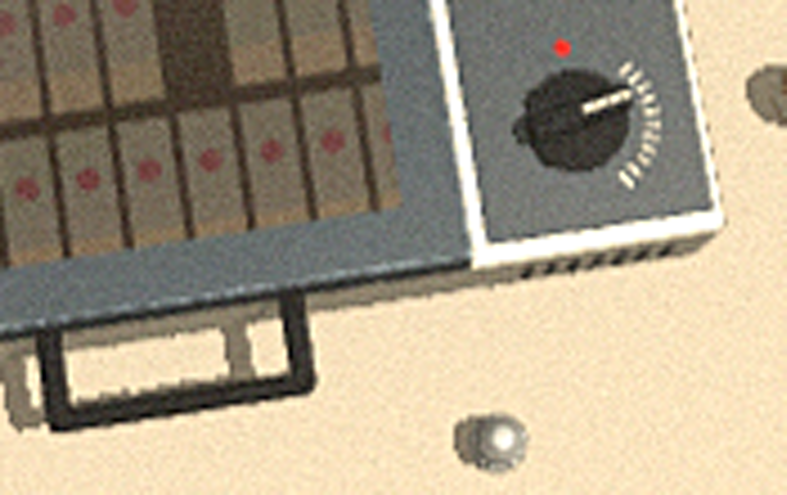

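View pics/sz.png

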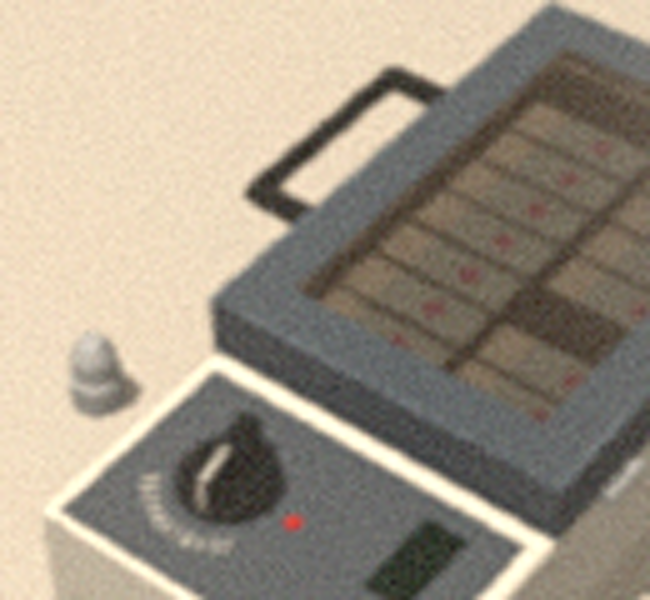

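```bash
cat > h.py <<'E'
from bench import r
import numpy as np
P={n:r.camera_params(n) for n in("scene","top")}
def ray(n,u,v):
    p=P[n];M=p["world_from_camera"];d=M[:3,:3]@[(u-p["cx"])/p["fx"],(v-p["cy"])/p["fy"],1];return M[:3,3],d/np.linalg.norm(d)
def tri(s,t):
    (a,d),(b,e)=ray("scene",*s),ray("top",*t)
    k=np.linalg.lstsq(np.c_[d,-e],b-a,rcond=None)[0];p,q=a+k[0]*d,b+k[1]*e
    return (p+q)/2,np.linalg.norm(p-q)
def plane(n,uv,z):
    a,d=ray(n,*uv);return a+d*(z-a[2])/d[2]
E
python3 - <<'E'
from h import *
T=lambda x,y:(215+x/4.497-.4,150+y/4.5-.4);S=lambda x,y:(205+x/5-.4,165+y/5-.4)
pts=dict(barR=((262,192),(302,381)),barL=((393,78),(58,417)),ptip=((203,505),(631,93)),pin=((225,447),(583,109)),wingback=((245,418),(520,130)),dot=((293,522),(562,48)),cR=((52,512),(718,222)),cL=((215,360),(474,262)),obj=((92,338),(500,438)))
R={}
for k,(s,t) in pts.items():
    p,e=tri(S(*s),T(*t));R[k]=p;print(k,p.round(4),round(e,4))
for z in(.103,):print("planes",z,*[plane(c,f(*pts[k][i]),z).round(4) for k in("barR","barL") for i,c,f in((0,"scene",S),(1,"top",T))])
for k in("ptip","pin","wingback"):print(k,plane("top",T(*pts[k][1]),.113).round(4),plane("scene",S(*pts[k][0]),.113).round(4))
for k in("dot","cR","cL"):print(k,plane("top",T(*pts[k][1]),.085).round(4),plane("scene",S(*pts[k][0]),.085).round(4))
d=R["barL"]-R["barR"];print("bar len",np.linalg.norm(d),"yaw",np.degrees(np.arctan2(-d[0],d[1])))
E
```

```text
barR [0.5085 0.0574 0.1008] 0.0022
barL [0.4902 0.1745 0.1012] 0.0009
ptip [ 0.6511 -0.1063  0.0997] 0.0006
pin [ 0.6399 -0.0813  0.1119] 0.0004
wingback [ 0.629  -0.0543  0.1038] 0.0083
dot [ 0.6781 -0.0745  0.0841] 0.0002
cR [ 0.5899 -0.1507  0.0795] 0.0013
cL [ 0.5695 -0.029   0.0803] 0.0002
obj [ 0.4843 -0.0439  0.0445] 0.0007
planes 0.103 [0.511  0.0568 0.103 ] [0.5076 0.0565 0.103 ] [0.4916 0.1726 0.103 ] [0.4903 0.1746 0.103 ]
ptip [ 0.6477 -0.1046  0.113 ] [ 0.6603 -0.1128  0.113 ]
pin [ 0.6398 -0.081   0.113 ] [ 0.6406 -0.0821  0.113 ]
wingback [ 0.6294 -0.0501  0.113 ] [ 0.6334 -0.0631  0.113 ]
dot [ 0.6778 -0.0745  0.085 ] [ 0.6788 -0.0749  0.085 ]
cR [ 0.5886 -0.1502  0.085 ] [ 0.5944 -0.1526  0.085 ]
cL [ 0.5687 -0.0287  0.085 ] [ 0.5731 -0.0317  0.085 ]
bar len 0.1184876608329663 yaw 8.895772257399816
```

Measured points agree with the text (bar z 0.101 and length 118 mm, warmer yaw about 9°). The knob axis is at about (0.640, -0.081) and the knob reads about 1.40 rad. Next I move above the knob.

Call:
move_arm(
  rows=[3,-2.1,0.2,-5,8,-5.6,0.4,-14,13.2,-9.2,0.6,-23,18.4,-12.8,0.8,-32,23.6,-16.5,1,-41,28.8,-20.1,1.2,-50,34,-23.8,1.4,-59,39.2,-27.4,1.6,-68,44.4,-31,1.8,-77,49.6,-34.7,2,-85],
  fingers=0.5,
  newtons=40,
)

```text
clock: 1.35
tcp_pos: [0.5649, -0.1774, 0.2046]
orientation: [-1.98, -2.439, 0.001]
contact_force: [0.3, -0.5, -0.1]
grip_width: 0.0427
gripper_force: 0.0
```

```bash
cat >> h.py <<'E'
from scipy.spatial.transform import Rotation as Ro
def go(target,yang):
    o=r.get_obs();R=Ro.from_rotvec(o["orientation"]).as_matrix()
    ya=np.degrees(np.arctan2(R[1,1],R[0,1]));tw=-((yang-ya+90)%180-90)
    print("t",o["clock"],"tcp",o["tcp_pos"].round(4),"yang",ya.round(1),"tilt",R[:,2].round(3),"F",o["contact_force"].round(1),"w",o["grip_width"],"j",o["joints"].round(2))
    print("shift cm",(100*R.T@(np.array(target)-o["tcp_pos"])).round(2),"twist",round(tw,1))
E
python3 -c "
from h import *
go([.640,-.081,.2],18.5)"
```

```text
t 1.35 tcp [ 0.5649 -0.1774  0.2046] yang 11.9 tilt [-0. -0. -1.] F [ 0.3 -0.5 -0.1] w 0.042662195618528735 j [ 0.57  0.4  -0.48  1.75  0.21  1.03  0.22]
shift cm [7.89 9.33 0.45] twist -6.6
```

Call:
move_arm(
  rows=[2.5,3,0.2,-2,5,6,0.3,-4,7.2,8.5,0.4,-6.6,7.9,9.3,0.5,-6.6,7.9,9.3,0.5,-6.6,7.9,9.3,0.5,-6.6],
)

```text
clock: 2.1
tcp_pos: [0.6386, -0.0848, 0.1997]
orientation: [1.845, 2.542, -0.002]
contact_force: [0.2, -0.5, 0.6]
grip_width: 0.0428
gripper_force: 0.0
```

```bash
python3 - <<'E'
from h import *
import cv2
go([.640,-.081,.112],18.5)
s=r.grab_frame("scene");t=r.grab_frame("top")
g=lambda a,x,y:cv2.resize(np.clip(a[y:y+110,x:x+130]*1.8,0,255).astype(np.uint8),(390,330),interpolation=cv2.INTER_CUBIC)
cv2.imwrite("pics/c1.png",np.hstack([g(s,195,190),g(t,270,120)]))
E
```

```text
t 2.1 tcp [ 0.6386 -0.0848  0.1997] yang 18.1 tilt [-0.001 -0.001 -1.   ] F [ 0.2 -0.5  0.6] w 0.04279652545777573 j [ 0.4   0.5  -0.51  1.63  0.27  1.08  0.13]
shift cm [0.32 0.26 8.77] twist -0.4
```

View pics/c1.png

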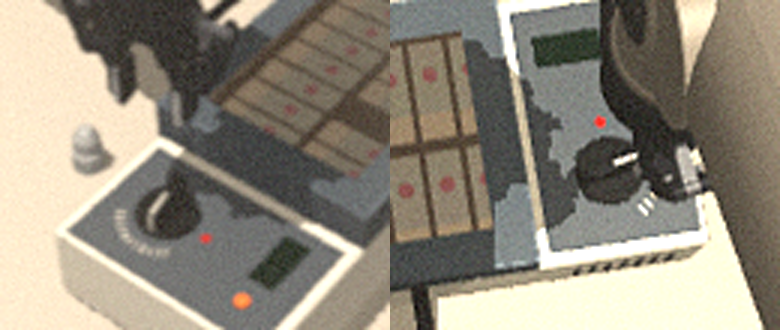

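The gripper hangs above the knob wing, aligned with it within parallax. Scene crop: wing near (165,205). Next I descend.

Call:
move_arm(
  rows=[0.1,0.1,1.5,-0.4,0.3,0.3,3.5,-0.4,0.3,0.3,5.5,-0.4,0.3,0.3,7.2,-0.4,0.3,0.3,8.2,-0.4,0.3,0.3,8.7,-0.4,0.3,0.3,8.7,-0.4,0.3,0.3,8.7,-0.4],
)

```text
clock: 3.2
tcp_pos: [0.6418, -0.079, 0.1135]
orientation: [1.833, 2.55, 0.001]
contact_force: [0.1, 0.1, 0.6]
grip_width: 0.0423
gripper_force: 0.0
```

```bash
python3 - <<'E'
from h import *
import cv2
go([.640,-.081,.112],18.5)
s=r.grab_frame("scene");t=r.grab_frame("top")
g=lambda a,x,y:cv2.resize(np.clip(a[y:y+110,x:x+130]*1.8,0,255).astype(np.uint8),(390,330),interpolation=cv2.INTER_CUBIC)
cv2.imwrite("pics/c2.png",np.hstack([g(s,195,190),g(t,270,120)]))
E
```

```text
t 3.2 tcp [ 0.6418 -0.079   0.1135] yang 18.6 tilt [ 0.001 -0.    -1.   ] F [0.1 0.1 0.6] w 0.042322097390275044 j [ 0.37  0.59 -0.48  1.7   0.33  0.93  0.09]
shift cm [-0.13 -0.23  0.15] twist 0.1
```

View pics/c2.png

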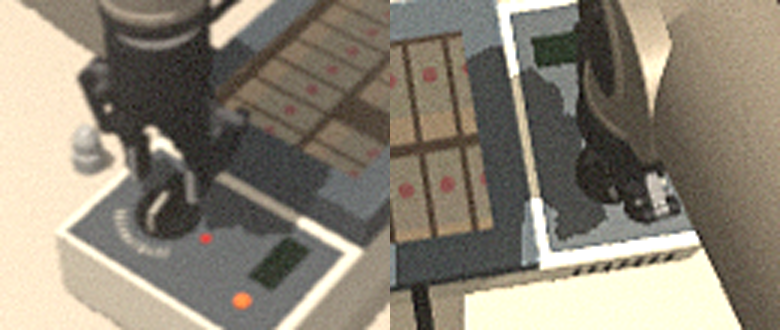

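The fingers straddle the wing, scene crop (165,200). Next I close.

Call:
move_arm(
  rows=[0,-0.1,0,0,0,-0.1,0,0,0,-0.1,0,0,0,-0.1,0,0,0,-0.1,0,0,0,-0.1,0,0],
  fingers=0,
  newtons=40,
)

```text
clock: 4.05
tcp_pos: [0.6404, -0.0793, 0.1128]
orientation: [-1.833, -2.551, -0.0]
contact_force: [-0.1, 0.7, -0.5]
grip_width: -0.0002
gripper_force: 0.0
```

```bash
python3 -c "
from h import *
go([.640,-.081,.112],18.5);print(r.get_obs()['moment'],r.get_obs()['gripper_force'])"
```

```text
t 4.05 tcp [ 0.6404 -0.0793  0.1128] yang 18.6 tilt [-0.  0. -1.] F [-0.1  0.7 -0.5] w -0.00021650580448218573 j [ 0.37  0.59 -0.48  1.7   0.33  0.93  0.09]
shift cm [-0.15 -0.09  0.08] twist 0.1
[-0.0017898   0.03037473 -0.01220639] 0.0
```

```bash
python3 - <<'E'
from h import *
import cv2
s=r.grab_frame("scene");t=r.grab_frame("top")
g=lambda a,x,y,k:cv2.resize(np.clip(a[y:y+70,x:x+65]*1.9,0,255).astype(np.uint8),(390,420),interpolation=cv2.INTER_CUBIC)
cv2.imwrite("pics/c3.png",np.hstack([g(s,218,220,5),g(t,310,145,5)]))
def px(n,p):
    M=np.linalg.inv(P[n]["world_from_camera"]);c=M[:3,:3]@p+M[:3,3];return (P[n]["fx"]*c[0]/c[2]+P[n]["cx"],P[n]["fy"]*c[1]/c[2]+P[n]["cy"])
for z in(.0988,.113,.1178):
  a=px("scene",[.6404,-.0793,z]);print(z,((a[0]-218)*6,(a[1]-220)*6))
E
```

```text
0.0988 (np.float64(196.46515986055226), np.float64(224.00084778072994))
0.113 (np.float64(194.59791081803093), np.float64(200.04999270186573))
0.1178 (np.float64(193.95930229406167), np.float64(191.85868031588723))
```

View pics/c3.png

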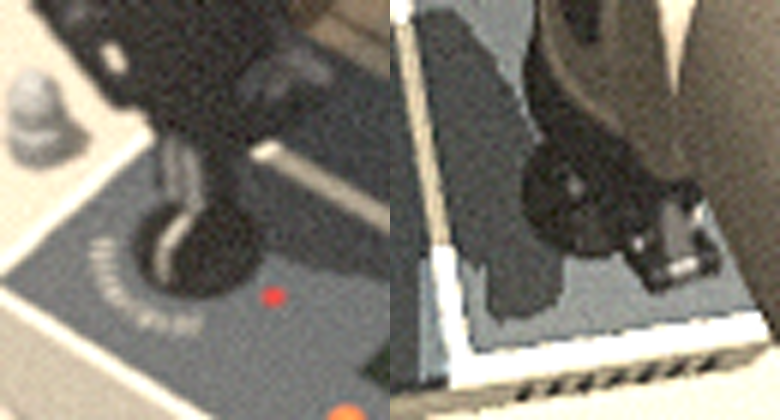

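The shut fingertips end at the wing's top edge (scene crop (192,210)), so they closed above the wing. I probe downward gently to find its height.

Call:
move_arm(
  rows=[0,0,0.1,0,0,0,0.2,0,0,0,0.2,0],
)

```text
clock: 4.53
tcp_pos: [0.6403, -0.0793, 0.1107]
orientation: [-1.833, -2.551, 0.0]
contact_force: [0.2, 0.7, 0.5]
grip_width: -0.0002
gripper_force: 0.0
```

Call:
move_arm(
  rows=[0,0,0.1,0,0,0,0.2,0,0,0,0.3,0,0,0,0.3,0],
)

```text
clock: 5.03
tcp_pos: [0.6403, -0.0793, 0.1078]
orientation: [-1.833, -2.551, 0.0]
contact_force: [-0.5, 0.3, -0.5]
grip_width: -0.0003
gripper_force: 0.0
```

Call:
move_arm(
  rows=[0,0,0.1,0,0,0,0.2,0,0,0,0.3,0,0,0,0.3,0],
)

```text
clock: 5.52
tcp_pos: [0.6405, -0.0793, 0.1064]
orientation: [1.833, 2.551, -0.0]
contact_force: [-4.9, 0.0, 10.2]
grip_width: 0.0003
gripper_force: 5.3
```

Call:
move_arm(
  rows=[0,0,-0.8,0,0,0,-0.8,0,0,0,-0.8,0],
  fingers=0.5,
)

```text
clock: 5.9
tcp_pos: [0.6402, -0.0793, 0.1126]
orientation: [-1.833, -2.551, 0.0]
contact_force: [0.2, -0.1, -0.5]
grip_width: 0.0425
gripper_force: 0.0
```

Call:
move_arm(
  rows=[0,0,0.3,0,0,0,0.6,0,0,0,0.8,0,0,0,1.0,0,0,0,1.1,0,0,0,1.1,0],
)

```text
clock: 6.65
tcp_pos: [0.6403, -0.0793, 0.1018]
orientation: [-1.833, -2.551, 0.0]
contact_force: [-0.2, -0.4, 0.8]
grip_width: 0.0427
gripper_force: 0.0
```

Call:
move_arm(
  rows=[0,0,0,0,0,0,0,0],
  fingers=0.25,
  newtons=30,
)

```text
clock: 6.9
tcp_pos: [0.6404, -0.0793, 0.1019]
orientation: [1.833, 2.551, 0.0]
contact_force: [0.2, 0.3, -1.1]
grip_width: 0.0213
gripper_force: 0.0
```

Call:
move_arm(
  rows=[0,0,0,0,0,0,0,0,0,0,0,0],
  fingers=0,
)

```text
clock: 7.28
tcp_pos: [0.6396, -0.0795, 0.102]
orientation: [-1.833, -2.55, 0.002]
contact_force: [-5.3, -0.7, 5.1]
grip_width: 0.0108
gripper_force: 29.7
```

Grip found at 10.8 mm. I go 5 mm deeper for a fuller hold.

Call:
move_arm(
  rows=[0,0,0,0,0,0,0,0,0,0,0.2,0,0,0,0.4,0,0,0,0.5,0,0,0,0.5,0],
  fingers=0.35,
)

```text
clock: 8.02
tcp_pos: [0.6403, -0.0793, 0.0967]
orientation: [-1.833, -2.551, 0.0]
contact_force: [0.7, -0.8, 0.7]
grip_width: 0.0299
gripper_force: 0.0
```

Call:
move_arm(
  rows=[-0.05,-0.2,0,0,-0.05,-0.2,0,0,-0.05,-0.2,0,0,-0.05,-0.2,0,0,-0.05,-0.2,0,0],
  fingers=0,
  newtons=50,
)

```text
clock: 8.65
tcp_pos: [0.6394, -0.08, 0.0972]
orientation: [1.832, 2.551, 0.002]
contact_force: [5.0, 2.3, -0.7]
grip_width: 0.0101
gripper_force: 53.7
```

```bash
python3 -c "
from h import *
go([.640,-.081,.0968],98.9);print(r.get_obs()['moment'],r.get_obs()['gripper_force'])"
```

```text
t 8.65 tcp [ 0.6394 -0.08    0.0972] yang 18.6 tilt [ 0.002  0.    -1.   ] F [ 5.   2.3 -0.7] w 0.010110586960447324 j [ 0.37  0.61 -0.47  1.71  0.34  0.9   0.08]
shift cm [-0.11  0.02  0.04] twist -80.3
[ 0.35157117 -0.99908826  0.04693334] 53.683521151542664
```

Call:
move_arm(
  rows=[0,-0.1,0,-5,0,-0.1,0,-12,0,-0.1,0,-20,0,-0.1,0,-28,0,-0.1,0,-35,0,-0.1,0,-40,0,-0.1,0,-40],
)

```text
clock: 9.52
tcp_pos: [0.6385, -0.0808, 0.0972]
orientation: [0.849, 3.023, 0.001]
contact_force: [5.9, 1.5, -1.0]
grip_width: 0.0101
gripper_force: 53.7
```

```bash
python3 -c "
from h import *
go([.640,-.081,.0968],98.9);print(r.get_obs()['moment'],r.get_obs()['gripper_force'])"
```

```text
t 9.525 tcp [ 0.6385 -0.0808  0.0972] yang 58.6 tilt [ 0.002  0.    -1.   ] F [ 5.9  1.5 -1. ] w 0.010139608228121462 j [ 0.48  0.65 -0.63  1.71  0.46  0.94  0.69]
shift cm [-0.13  0.06  0.04] twist -40.3
[ 0.19346316 -1.04184056 -0.10891287] 53.73176693916321
```

Call:
move_arm(
  rows=[0,0,0,-6,0,0,0,-14,0,0,0,-22,0,0,0,-30,0,0,0,-36,0,0,0,-40,0,0,0,-43,0,0,0,-43],
)

```text
clock: 10.52
tcp_pos: [0.6383, -0.0821, 0.0972]
orientation: [-0.313, 3.125, -0.002]
contact_force: [4.3, -1.3, 2.1]
grip_width: 0.01
gripper_force: 54.8
```

```bash
python3 -c "
from h import *
go([.640,-.081,.0968],98.9);print(r.get_obs()['moment'],r.get_obs()['gripper_force'])"
```

```text
t 10.525 tcp [ 0.6383 -0.0821  0.0972] yang 101.4 tilt [ 0.001 -0.001 -1.   ] F [ 4.3 -1.3  2.1] w 0.009958715920343472 j [ 0.58  0.7  -0.8   1.7   0.58  1.    1.34]
shift cm [-0.19  0.08  0.04] twist 2.5
[-0.34311786 -0.98776734 -0.68997391] 54.800021052360535
```

The z moment jumped to -0.69, which means the end stop is reached. I release, rise and check with a look.

Call:
move_arm(
  rows=[0,0,0,1,0,0,0,1,0,0,0,1],
  fingers=0.5,
)

```text
clock: 10.9
tcp_pos: [0.637, -0.0805, 0.0965]
orientation: [0.291, -3.127, 0.0]
contact_force: [0.4, -0.8, -0.2]
grip_width: 0.0426
gripper_force: 0.0
```

Call:
move_arm(
  rows=[0,0,-1,0,0,0,-3,0,0,0,-6,0,0,0,-10,0,0,0,-12,0,0,0,-12,0],
)

```text
clock: 11.65
tcp_pos: [0.6386, -0.0806, 0.2188]
orientation: [-0.29, 3.125, -0.001]
contact_force: [-1.3, 0.3, -1.4]
grip_width: 0.0424
gripper_force: 0.0
```

```bash
python3 - <<'E'
from h import *
import cv2
go([.4993,.116,.2],8.9)
s=r.grab_frame("scene");t=r.grab_frame("top")
g=lambda a,x,y:cv2.resize(np.clip(a[y:y+110,x:x+130]*1.8,0,255).astype(np.uint8),(390,330),interpolation=cv2.INTER_CUBIC)
cv2.imwrite("pics/c4.png",np.hstack([g(s,195,190),g(t,270,120)]))
E
```

```text
t 11.65 tcp [ 0.6386 -0.0806  0.2188] yang 100.6 tilt [ 0.003 -0.001 -1.   ] F [-1.3  0.3 -1.4] w 0.042400171167095116 j [ 0.63  0.57 -0.87  1.6   0.47  1.19  1.41]
shift cm [10.08 21.89  1.82] twist -88.3
```

View pics/c4.png

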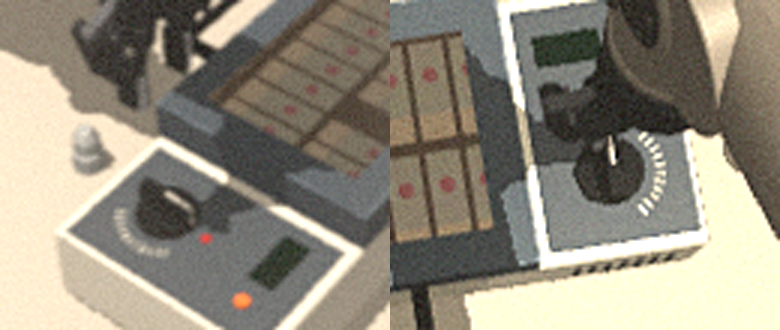

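The pointer line (top crop (610,150)) now points to the back at the red dot, so the knob is OFF. Next I go above the handle.

Call:
move_arm(
  rows=[1,2.2,0,6,2.2,4.8,0,16,3.4,7.4,0,26,4.6,10,0,36,5.8,12.6,0,46,7,15.2,0,56,8.2,17.8,0,66,9.2,20,0,76,10,21.6,0,86,10.1,21.9,0,91.7],
  fingers=0.4,
)

```text
clock: 13.0
tcp_pos: [0.4963, 0.1167, 0.2154]
orientation: [-2.043, -2.384, 0.004]
contact_force: [0.3, 0.1, -0.2]
grip_width: 0.034
gripper_force: 0.0
```

```bash
python3 -c "
from h import *
go([.4998,.116,.084],8.9)"
```

```text
t 13.0 tcp [0.4963 0.1167 0.2154] yang 8.8 tilt [-0.003 -0.001 -1.   ] F [ 0.3  0.1 -0.2] w 0.033979068653116194 j [ 0.21  0.29 -0.67  1.92  0.21  1.01 -0.39]
shift cm [-0.12  0.38 13.13] twist -0.1
```

Call:
move_arm(
  rows=[0,0.1,1.5,0,0,0.2,4,0,0,0.2,6.5,0,0,0.2,8,0,0,0.2,8,0,0,0.2,8,0],
)

```text
clock: 13.75
tcp_pos: [0.5005, 0.1164, 0.1372]
orientation: [2.042, 2.387, 0.001]
contact_force: [-0.5, -0.3, 0.1]
grip_width: 0.0341
gripper_force: 0.0
```

```bash
python3 - <<'E'
from h import *
import cv2
go([.4998,.116,.084],8.9)
s=r.grab_frame("scene");t=r.grab_frame("top")
g=lambda a,x,y:cv2.resize(np.clip(a[y:y+110,x:x+130]*1.8,0,255).astype(np.uint8),(390,330),interpolation=cv2.INTER_CUBIC)
cv2.imwrite("pics/c5.png",np.hstack([g(s,215,120),g(t,190,160)]))
E
```

```text
t 13.75 tcp [0.5005 0.1164 0.1372] yang 8.9 tilt [ 0.001  0.    -1.   ] F [-0.5 -0.3  0.1] w 0.03409645018209335 j [ 0.17  0.39 -0.63  1.99  0.3   0.85 -0.47]
shift cm [-0.03 -0.08  5.32] twist 0.0
```

View pics/c5.png

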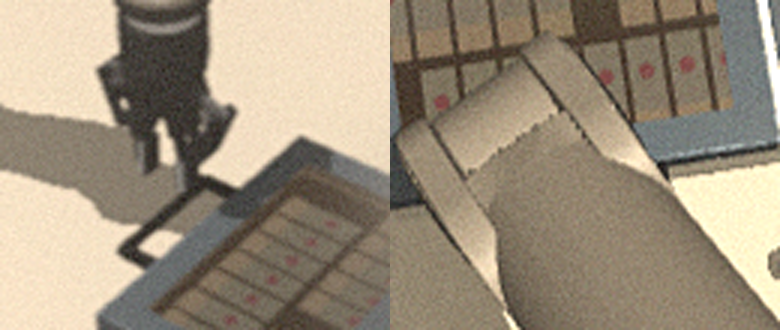

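```bash
python3 - <<'E'
from h import *
def px(n,p):
    M=np.linalg.inv(P[n]["world_from_camera"]);c=M[:3,:3]@p+M[:3,3];return np.round((P[n]["fx"]*c[0]/c[2]+P[n]["cx"],P[n]["fy"]*c[1]/c[2]+P[n]["cy"]),1)
u=np.array([.988,.155,0])
for z in(.103,.113,.123,.13,.137,.144):
  print(z,[(px("scene",np.array([.5005,.1164,z])+d*u)-[215,120])*3 for d in(-.022,0,.022)])
E
```

```text
0.103 [array([148.2, 203.4]), array([167.1, 212.7]), array([186.3, 222. ])]
0.113 [array([147.9, 195. ]), array([166.8, 204.3]), array([186.3, 213.6])]
0.123 [array([147.6, 186.3]), array([166.5, 195.9]), array([186. , 205.2])]
0.13 [array([147.3, 180.6]), array([166.5, 189.9]), array([186. , 199.2])]
0.137 [array([147. , 174.3]), array([166.2, 183.6]), array([185.7, 193.2])]
0.144 [array([146.7, 168.3]), array([166.2, 177.6]), array([185.7, 187.2])]
```

In the scene crop the fingertips are at (150,172) and (184,190) and straddle the bar line, whose middle is (165,215). The tips stand at about TCP height. I descend 5.3 cm and close.

Call:
move_arm(
  rows=[0,-0.1,1,0,0,-0.1,2.5,0,0,-0.1,4,0,0,-0.1,5,0,0,-0.1,5.4,0,0,-0.1,5.4,0,0,-0.1,5.4,0],
)

```text
clock: 14.72
tcp_pos: [0.4994, 0.1163, 0.0832]
orientation: [2.042, 2.387, 0.001]
contact_force: [0.4, -0.2, -0.1]
grip_width: 0.0342
gripper_force: 0.0
```

Call:
move_arm(
  rows=[0,0,0,0,0,0,0,0,0,0,0,0,0,0,0,0,0,0,0,0],
  fingers=0,
  newtons=40,
)

```text
clock: 15.35
tcp_pos: [0.4982, 0.1159, 0.0833]
orientation: [-2.042, -2.387, 0.002]
contact_force: [-4.4, -0.4, 7.1]
grip_width: 0.0102
gripper_force: 39.1
```

```bash
python3 -c "
from h import *
go([.4998,.116,.084],8.9)
o=r.get_obs();R=Ro.from_rotvec(o['orientation']).as_matrix()
xw=np.array([np.cos(np.radians(8.9)),np.sin(np.radians(8.9)),0]);z=np.array([0,0,1.])
f=lambda a:xw*(-.255*np.cos(a)+.016*np.sin(a))+z*(.255*np.sin(a)+.016*np.cos(a))
for d in range(5,66,5): print(d,(100*R.T@(f(np.radians(d))-f(0))).round(1))"
```

```text
t 15.35 tcp [0.4982 0.1159 0.0833] yang 8.9 tilt [-0.001 -0.001 -1.   ] F [-4.4 -0.4  7.1] w 0.010234295639979902 j [ 0.13  0.47 -0.59  2.03  0.37  0.75 -0.54]
shift cm [-0.02  0.16 -0.07] twist 0.0
5 [-0.   0.2 -2.2]
10 [-0.   0.7 -4.4]
15 [-0.   1.3 -6.5]
20 [-0.   2.1 -8.6]
25 [ -0.    3.1 -10.6]
30 [ -0.    4.2 -12.5]
35 [ -0.    5.5 -14.3]
40 [ -0.   7. -16.]
45 [ -0.    8.6 -17.6]
50 [ -0.   10.3 -19. ]
55 [ -0.   12.2 -20.2]
60 [ -0.   14.1 -21.3]
65 [ -0.   16.1 -22.2]
```

Call:
move_arm(
  rows=[0,0,-0.5,0,0,0.1,-1.5,0,0,0.3,-2.8,0,0,0.7,-4.4,0,0,1.0,-5.5,0,0,1.3,-6.5,0,0,1.7,-7.6,0,0,2.1,-8.6,0,0,2.1,-8.6,0],
)

```text
clock: 16.48
tcp_pos: [0.5181, 0.119, 0.1699]
orientation: [-2.041, -2.386, 0.005]
contact_force: [-8.4, -1.4, -0.9]
grip_width: 0.0103
gripper_force: 39.2
```

```bash
python3 -c "
from h import *
go([.4998,.116,.084],8.9);print(r.get_obs()['gripper_force'],r.get_obs()['moment'])"
```

```text
t 16.475 tcp [0.5181 0.119  0.1699] yang 8.9 tilt [-0.003 -0.002 -1.   ] F [-8.4 -1.4 -0.9] w 0.010348669955051501 j [ 0.18  0.38 -0.64  1.92  0.28  0.94 -0.44]
shift cm [-0.01 -1.83  8.6 ] twist 0.0
39.178088307380676 [-1.33396844e-01  1.84268071e+00  9.56970098e-04]
```

Call:
move_arm(
  rows=[0,0.4,-0.9,0,0,1.0,-2.0,0,0,1.5,-2.9,0,0,2.1,-3.9,0,0,2.7,-4.8,0,0,3.4,-5.7,0,0,4.1,-6.6,0,0,4.9,-7.4,0,0,5.7,-8.2,0,0,6.5,-9.0,0],
)

```text
clock: 17.73
tcp_pos: [0.5812, 0.1288, 0.2613]
orientation: [-2.041, -2.386, 0.009]
contact_force: [-13.7, -3.0, 12.1]
grip_width: 0.0106
gripper_force: 39.0
```

Call:
move_arm(
  rows=[0,0.8,-0.7,0,0,1.7,-1.4,0,0,2.6,-2.0,0,0,3.6,-2.6,0,0,4.5,-3.1,0,0,5.2,-3.5,0,0,5.5,-3.7,0,0,5.5,-3.7,0,0,5.5,-3.7,0],
)

```text
clock: 18.85
tcp_pos: [0.6389, 0.1379, 0.2994]
orientation: [2.041, 2.385, 0.003]
contact_force: [-5.8, -2.2, 7.4]
grip_width: 0.01
gripper_force: 41.3
```

```bash
python3 - <<'E'
from h import *
import cv2
go([.4998,.116,.084],8.9)
o=r.get_obs();print(o['gripper_force'],o['moment'].round(2))
xw=np.array([np.cos(np.radians(8.9)),np.sin(np.radians(8.9)),0])
d=o['tcp_pos']-[.4985,.1159,.0833];dx,dz=d@xw,d[2]
a0=np.array([-.255,.016]);p=a0+[dx,dz];print("angle",np.degrees(np.arctan2(p[1],-p[0])-np.arctan2(.016,.255)),np.hypot(*p),np.hypot(*a0))
s=r.grab_frame("scene")
cv2.imwrite("pics/c6.png",cv2.resize(np.clip(s[80:330,160:440]*1.6,0,255).astype(np.uint8),(672,600)))
E
```

```text
t 18.85 tcp [0.6389 0.1379 0.2994] yang 8.9 tilt [ 0.003  0.    -1.   ] F [-5.8 -2.2  7.4] w 0.010010298688567142 j [ 0.13  0.45 -0.62  1.49  0.27  1.28 -0.37]
shift cm [-1.000e-02 -1.414e+01  2.150e+01] twist -0.0
41.25504970550537 [-0.35  1.15 -0.03]
angle 60.471107091294684 0.2581302455094876 0.2555014677061562
```

View pics/c6.png

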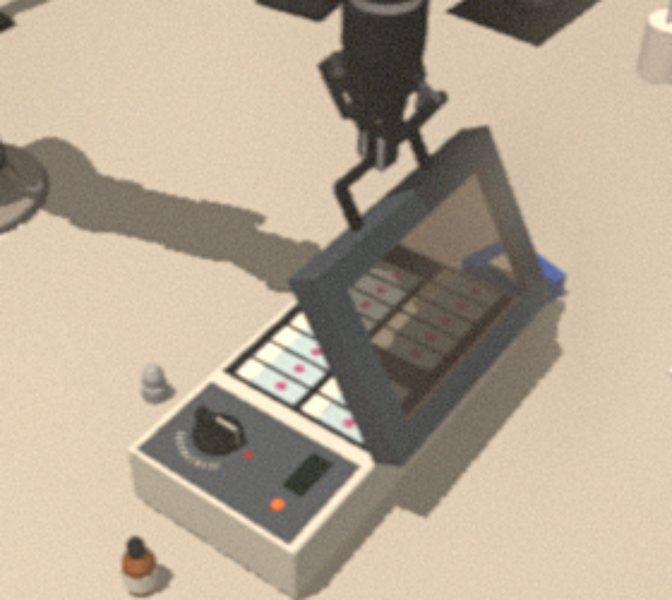

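The hood is held open at about 60° with the bar in the fingers (380,150). The knob pointer (228,425) faces the red dot (248,455), and the objective, bottle and box still stand in place. I let it settle and hand in.

Call:
move_arm(
  rows=[0,0,0,0,0,0,0,0,0,0,0,0,0,0,0,0],
)

```text
clock: 19.4
tcp_pos: [0.6389, 0.1378, 0.2994]
orientation: [2.041, 2.385, 0.003]
contact_force: [-4.4, -1.6, 6.9]
grip_width: 0.0101
gripper_force: 41.2
```

```bash
python3 -c "
from h import *
go([.6389,.1379,.2994],8.9);print(r.hand_in())"
```

```text
t 19.4 tcp [0.6389 0.1378 0.2994] yang 8.9 tilt [ 0.003  0.    -1.   ] F [-4.4 -1.6  6.9] w 0.010081389101845183 j [ 0.13  0.45 -0.62  1.49  0.27  1.28 -0.37]
shift cm [ 0.01  0.01 -0.  ] twist -0.0
the job is handed in; nothing more can be done
None
```

The knob was turned to its OFF stop first, then the hood was lifted and is held steady in the gripper at about 60°, with the bottle, objective and slide box not knocked; the job was handed in at 19.4 s.

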